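# Close the finishing press on a book and hold its tie rod through both cheeks

### The arm

A 6-joint arm with a two-finger parallel gripper is mounted at the origin on a cart in front of the work surface, level with it; the furniture and walls round the work are solid. World frame = base frame: x ahead of the robot, y to its left, z up, the work surface at z = 0. Lengths are in m, angles in rad, forces in N, time in s.
With the tool pointing down it reaches from about 0.3 to 0.775 m from the base axis. Payload 14.6 kg.
Tool frame: the origin (TCP) lies at the very end of the fingers, on their centre line; the grasp point (between the pads) lies 19 mm behind it (grasp_offset is the distance from the TCP to the grasp point, in m); z points along the fingers, y is the direction in which the jaws open and shut (so a half turn about z gives the same grasp; the last joint's range is limited). The gripper opens to 94 mm and grips with 3 to 60 N. Pads are 16 mm wide; open, the fingers measure 119 mm over their backs; the gripper's body (75 mm by 177 mm) begins 78 mm behind the grasp point.
Start: joints at [1.209, 0.3, 1.521, -0, 1.321, -0.067], TCP at [0.16, 0.526, 0.176] pointing down, gripper open.
Joint ranges: [-3.03, 3.03], [-0.79, 2.21], [0.23, 2.52], [-1.04, 4.18], [0, 3.07], [-2.55, 2.55]. Speed limits (rad/s): [2.22, 2.22, 2.57, 3.14, 3.14, 3.14].

### API

Orientations are given as a unit quaternion [w, x, y, z].
In Python, from rig import * gives the robot as it stands. Calls block until the motion is done:
- move_ptp(position, orientation): joint-space move of the TCP to a pose.
- move_l(position, rot=None, velocity=0.15, threshold=None): straight line of the TCP; rot=None keeps the orientation; velocity is the mean speed in m/s. With threshold (N) it stops when the force on the tool has changed by that much, and returns True; else False.
- move_joints(angles): joint-space move.
- release() and gripper_close(effort=None): open the fingers fully, or close them until they stop; effort is the grip in N (None keeps the last).
- pause(seconds).
- inverse_kinematics(position, orientation): joint angles nearest the present ones, or None.
- read_state(): the state.
- camera(name): name is "side" or "top" or "wrist"; returns the picture (480x640x3 uint8, red, green, blue); there is no depth.
- camera_model(name): a dict with "camera_matrix" (3x3 intrinsics, pixels), "position" and "orientation" of the camera in the world; the wrist camera has in their place "tool_from_camera" (4x4, takes a point from camera to tool coordinates, whose origin is the TCP and whose axes are the flange's). Camera axes: x right, y down, z forward; pixel columns grow to the right and rows downward; lengths in m; the calibration is good to about 2 mm. The wrist camera is an equidistant fisheye: a pixel r from the principal point sees the ray r / f radians off the axis. A picture is of the moment at which its call begins: read the wrist's pose just before it. camera_model takes no time and is no camera call.
A pose or a line that the arm cannot do raises PlanningError and nothing moves.
- finish_job(): hands the job in, once; it reports no verdict.
The state is a dict: "time": time; "qpos": joint angles; "qd": joint speeds; "joint_torque": joint torques, N m; "tcp_pos": TCP position; "eef_rot": TCP orientation; "wrist_force": force on the tool from outside, world axes, zero at the start; "torque": the same for the moment, N m; "grip_width": finger opening in m.
Only numpy, scipy, OpenCV 4.12 (cv2) and the standard library are available. Lean on these libraries where they do the work, as an engineer would, in place of code of your own. Each camera call takes 0.05 s, during which the arm holds its last target.

### The job

Push the sliding cheek of the small wooden finishing press up against the pocket book until the book is held snugly between both cheeks, without crushing it. Then take the loose steel tie rod with the square brass head from the notched rest and thread it, nose first, through the empty bushing of the sliding cheek and on through the bushing of the fixed cheek, until its nose stands about 20 mm out of the far side for the wing nut. Finish while still holding the rod there; leave the brush and the spare wing nut where they are and keep the book upright in the press.

Things in the scene. Friction and masses are not known exactly. Their poses are not given: they have to be found in the camera images.
- press: Small finishing press fixed on the table; origin under its bed. Axes: y level, the way the sliding cheek closes (mostly to the robot's left), x along the cheeks, away from the robot, z up. Bed 250 x 210 mm, x -125..125, y -85..125 mm, top 16 mm above the table. A tie rod is fitted already at x = +90 mm, 48 mm high, its head reaching to y = -107 mm
- cheek (a joint): Slide of the sliding cheek in m: 0 = fully open, growing as it closes towards the fixed cheek; 0.050 when the book just touches both cheeks, 0.0505 to 0.054 when it is snug. Starts between 0 and 0.018. Moves stiffly (about 3 N of friction), has no spring and stays where it is left
- cheek_face (a point): Centre of the flat outer face of the sliding cheek (turned away from the book; push here), 48 mm above the table. The cheek is a beech bar 240 mm long (x), 29 mm thick (y), its top 82 mm above the table. At press y = -60 mm when open, -10 mm when snug. Axes as the press
- near_bush (a point): Centre of the mouth of the sliding cheek's empty brass bushing, 90 mm to the robot's side (-x) of cheek_face, 48 mm above the table; moves with the cheek. A bell that stands 7 mm out of the outer face and narrows from about 20 mm to the 13 mm bore. Axes as the press; the bore runs along y, in line with far_bush
- far_bush (a point): Centre of the outlet of the fixed cheek's bushing, on that cheek's outer (far, +y) face, 48 mm above the table. Bore 13 mm, with the same bell mouth 7 mm out of its inner face. With the book snug it lies 102 mm beyond near_bush. Axes as the press
- far_cheek: The fixed cheek, part of the press and shaped like the sliding one, at press y = 54.5 to 85 mm, its felt-lined inner face towards the book. Origin and axes are the press's
- book_mid (a point): Middle of the brown pocket book (116 mm long, 34 mm thick, 76 mm high, about 0.2 kg) standing loose, spine up, on the press bed between the cheeks; y of its axes is its thickness, z up. Its top is about 92 mm above the table. It is springy: squeezed, it gives 1 mm for each 4 N, 6 mm at most, and rubs on the bed with 1 to 2 N
- rod_head (a point): Centre of the tie rod's square brass head (16 x 16 mm, 29 mm long along the rod, flat sides upright): grip it here. The loose rod lies level in one of the two pairs of V notches (70 mm apart) of a beech rest, 44 mm above the table; lift it straight up. y points along the rod to its nose, z up. The nearer upright of the rest begins 33 mm or more from this point
- rod_tip (a point): Tip of the tie rod's nose, 165.5 mm from rod_head along the rod. Steel shank 11 mm thick, 148 mm from its 20 mm collar to the tip, the last 13 mm tapering to a blunt 5 mm. The rod weighs about 0.14 kg and balances some 56 mm from rod_head. Axes as rod_head
- flat_brush: Dark writing brush, 200 mm long and 12 mm thick, lying in the other pair of notches of the rest; origin at the middle of its underside; to be left alone
- wing_nut: Loose brass wing nut, 40 mm across, 20 mm high, standing on the press bed just beyond the fixed cheek; origin at the middle of its underside; to be left alone
There are look-alikes about, which are no part of the job. Of the things that look like the part that bears rod_head, the larger one is meant. Leave any blue look-alike of the part that bears book_mid alone.

How it is judged:
By the outcome, as a careful person would: the job done as asked, in the order asked, and still so for the second after the job is handed in, while the arm keeps its last pose, push and grip.
It also fails if it takes over 64 s, if anything falls off the work surface, if the arm or the gripper's body presses on something with over 40 N, if the wrist force passes 120 N, or if a joint passes its speed limit or range.

## Working session

There is one attempt and no reset: what is moved stays moved. The work goes in short steps, each a Python script; the robot and the scene stay as the last script left them, time stands still between calls to the robot, and variables do not carry over. Pictures are saved under pics/ and viewed, and the job is handed in when it is done.

```bash
ls; mkdir -p pics; python3 - <<'E'
from rig import *
import cv2
for n in ("side","top","wrist"):
    im=camera(n); cv2.imwrite(f"pics/{n}0.png",im[:,:,::-1])
    m=camera_model(n); print(n,{k:(v.tolist() if hasattr(v,'tolist') else v) for k,v in m.items()})
print(read_state())
E
```

```text
pics
side {'camera_matrix': [[490.54680508963264, 0.0, 327.48349978286797], [0.0, 490.54680508963264, 248.97136438261438], [0.0, 0.0, 1.0]], 'position': [0.39568778791721265, 0.8491240024954213, 0.5529428984313155], 'orientation': [0.03847843730157038, -0.05338320669256885, 0.8556835914453786, -0.5132983873315655]}
top {'camera_matrix': [[455.3946907149121, 0.0, 321.01235695992756], [0.0, 455.3946907149121, 236.82021054448086], [0.0, 0.0, 1.0]], 'position': [0.4048891044133466, -0.026917014149311306, 0.9710013757769496], 'orientation': [-0.032776748663479946, 0.7077355181203928, -0.7051204964384317, 0.02900356254548132]}
wrist {'camera_matrix': [[371.64829954431775, 0.0, 316.36899597810475], [0.0, 371.64829954431775, 237.61503710743784], [0.0, 0.0, 1.0]], 'tool_from_camera': [[8.013864713862633e-05, -0.9597893352115522, -0.280721259600984, 0.08212045347690802], [0.9999998089501501, 0.0002489773764775155, -0.0005657825810896196, -0.00020036560931269154], [0.0006129253301152379, -0.28072116062817887, 0.959789171796654, -0.20934148392266094], [0.0, 0.0, 0.0, 1.0]]}
{'time': 0.15, 'qpos': array([ 1.20942791e+00,  3.00317708e-01,  1.52140653e+00,  3.61431188e-05,
        1.32070680e+00, -6.65695782e-02]), 'qd': array([ 0.00045625, -0.00217886, -0.00239868, -0.00038143, -0.00126424,
        0.00248113]), 'joint_torque': array([ 1.81970054e-04, -5.31964731e+01, -3.52817130e+01,  7.08255172e-02,
        2.36885296e-02, -1.11942854e-04]), 'tcp_pos': array([0.15970236, 0.52608085, 0.17584433]), 'eef_rot': array([-1.06119628e-04,  1.46870670e-01,  9.89155615e-01, -4.05915778e-04]), 'wrist_force': array([ 0.30149651, -0.44235648, -0.920258  ]), 'torque': array([0.0098369 , 0.01259414, 0.01457697]), 'grip_width': 0.09397741745836068}
```

View pics/top0.png

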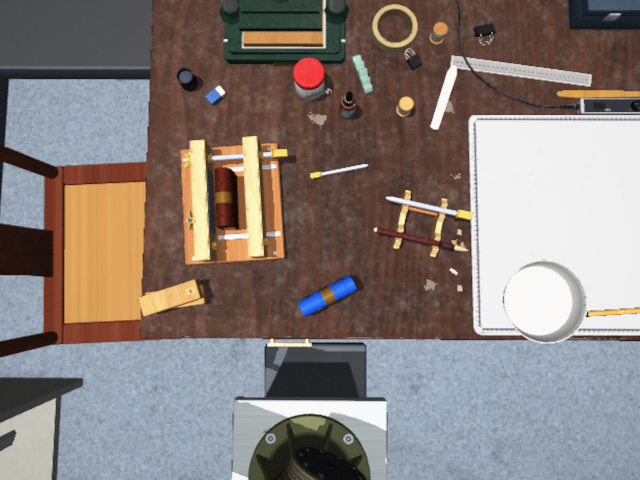

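View pics/side0.png

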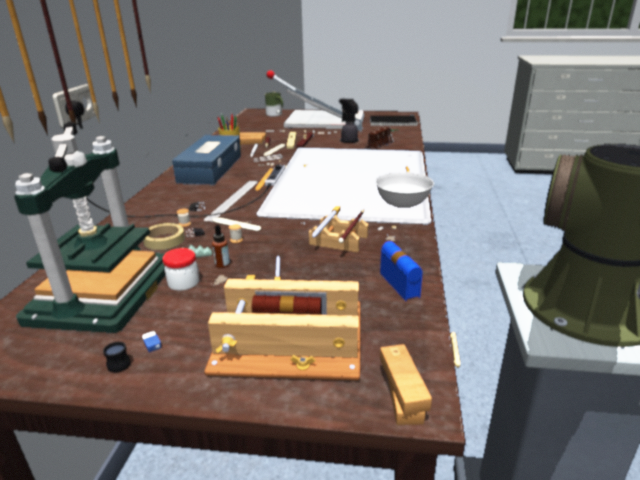

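View pics/wrist0.png

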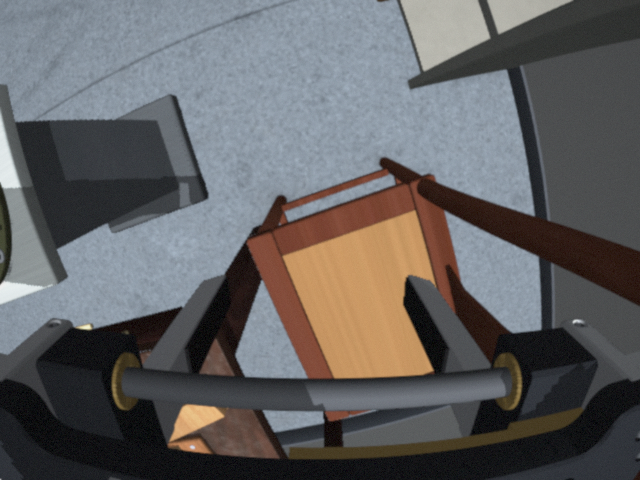

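```bash
python3 - <<'E'
import cv2
t=cv2.imread('pics/top0.png')
cv2.imwrite('pics/c1.png',cv2.resize(t[125:275,170:300],None,fx=4.6,fy=4,interpolation=cv2.INTER_CUBIC)[:600,:800])
cv2.imwrite('pics/c2.png',cv2.resize(t[155:265,300:480],None,fx=4.4,fy=4.4,interpolation=cv2.INTER_CUBIC))
s=cv2.imread('pics/side0.png')
cv2.imwrite('pics/c3.png',cv2.resize(s[190:390,200:460],None,fx=3,fy=3,interpolation=cv2.INTER_CUBIC))
E
```

```text
(no output)
```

View pics/c1.png

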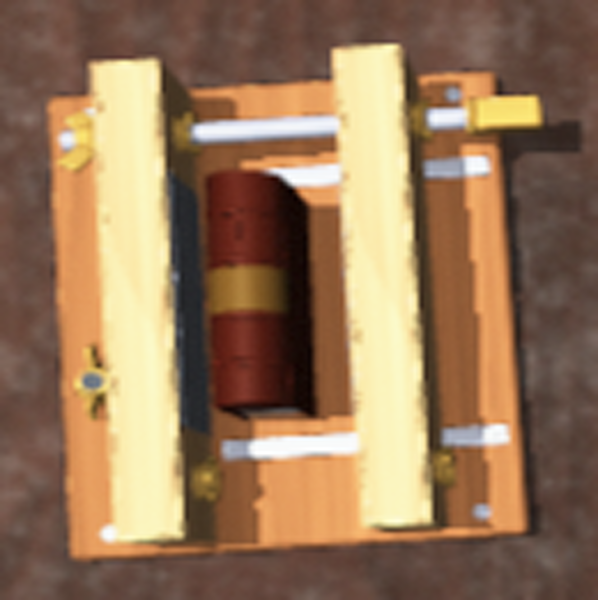

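View pics/c2.png

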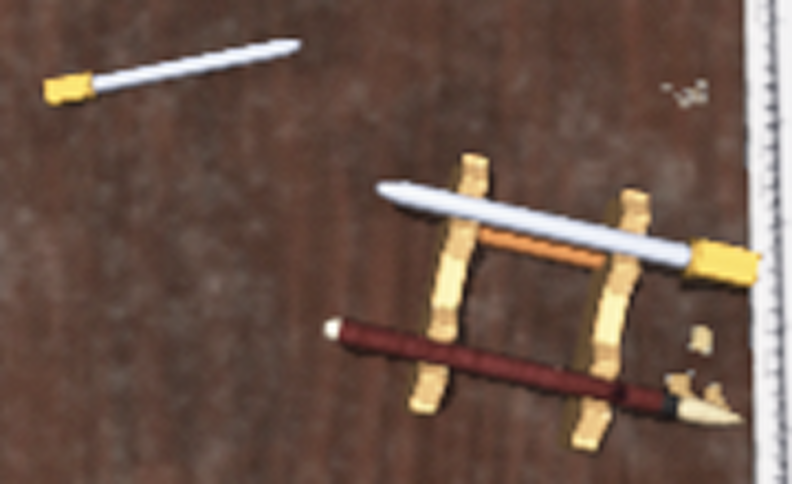

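View pics/c3.png

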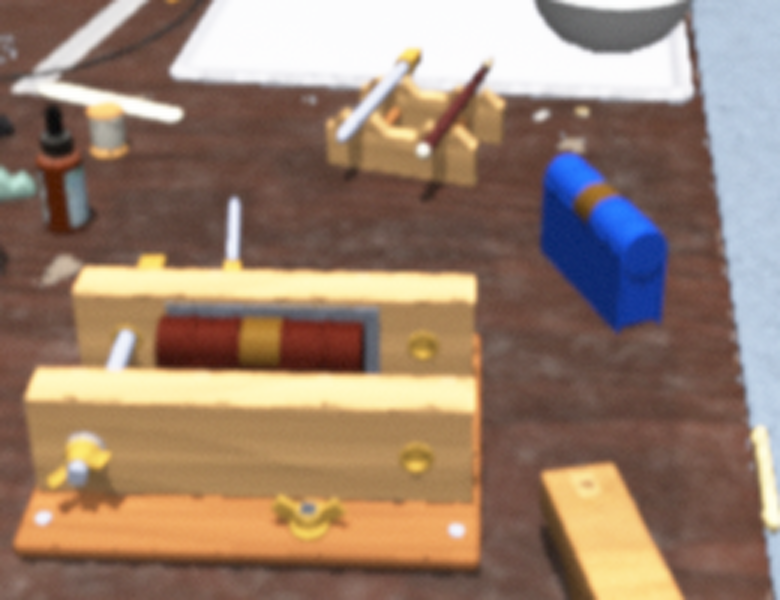

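```bash
cat > h.py <<'E'
import numpy as np, cv2
from scipy.spatial.transform import Rotation as R
def rot(q): return R.from_quat([q[1],q[2],q[3],q[0]])
def ray(m,uv):
    K=np.array(m['camera_matrix']); uv=np.atleast_2d(uv).astype(float)
    d=np.c_[(uv[:,0]-K[0,2])/K[0,0],(uv[:,1]-K[1,2])/K[1,1],np.ones(len(uv))]
    return np.array(m['position']),rot(m['orientation']).apply(d)
def onz(m,uv,z):
    p,d=ray(m,uv); return p+d*((z-p[2])/d[:,2])[:,None]
def proj(m,P):
    c=rot(m['orientation']).inv().apply(np.atleast_2d(P)-np.array(m['position'])); K=np.array(m['camera_matrix'])
    return np.c_[c[:,0]/c[:,2]*K[0,0]+K[0,2],c[:,1]/c[:,2]*K[1,1]+K[1,2]]
def tri(m1,u1,m2,u2):
    p1,d1=ray(m1,u1);p2,d2=ray(m2,u2);d1=d1[0]/np.linalg.norm(d1);d2=d2[0]/np.linalg.norm(d2)
    s=np.linalg.lstsq(np.c_[d1,-d2],p2-p1,rcond=None)[0]; a=p1+s[0]*d1;b=p2+s[1]*d2
    return (a+b)/2,np.linalg.norm(a-b)
E
python3 - <<'E'
from rig import *
from h import *
t=cv2.imread('pics/top0.png'); m=camera_model('top')
hsv=cv2.cvtColor(t,cv2.COLOR_BGR2HSV)
print(hsv[180,200],hsv[180,254],hsv[200,290-12],hsv[215,463],hsv[206,425])
def cand(mask,z,minA=60):
    cs,_=cv2.findContours(mask,cv2.RETR_EXTERNAL,cv2.CHAIN_APPROX_NONE)
    for c in cs:
        if cv2.contourArea(c)>minA:
            r=cv2.minAreaRect(c); b=cv2.boxPoints(r); w=onz(m,b,z); ce=onz(m,[r[0]],z)[0]
            l1=w[1]-w[0];l2=w[2]-w[1]; n1,n2=np.linalg.norm(l1),np.linalg.norm(l2)
            L=l1 if n1>n2 else l2
            print(np.round(r[0],1),'c',ce.round(4),'size',round(max(n1,n2),4),round(min(n1,n2),4),'ang',round(np.degrees(np.arctan2(L[1],L[0])),2))
roi=np.zeros(t.shape[:2],np.uint8); roi[120:280,170:300]=255
print('cheeks'); mk=cv2.inRange(hsv,(15,40,200),(35,150,255))&roi; cand(mk,0.082); cv2.imwrite('pics/mk1.png',cv2.resize(mk[120:280,170:300],None,fx=3,fy=3))
print('bed');cand(cv2.morphologyEx(cv2.inRange(hsv,(5,90,90),(35,255,255))&roi,cv2.MORPH_CLOSE,np.ones((25,25))),0.016)
roi[:]=0; roi[180:240,370:475]=255
print('head');cand(cv2.inRange(hsv,(18,150,180),(32,255,255))&roi,0.052,15)
print('shank');cand(cv2.inRange(hsv,(90,10,120),(130,90,255))&roi,0.044,15)
E
```

```text
[ 26  64 251] [ 27  61 251] [ 14 148 232] [ 25 135 249] [110   9 249]
cheeks
[280.  152.5] c [0.6512 0.0604 0.082 ] size 0.0239 0.0142 ang -89.86
[195.2 200. ] c [0.5549 0.227  0.082 ] size 0.2404 0.0461 ang -175.86
[252.5 197. ] c [0.5613 0.1138 0.082 ] size 0.2439 0.0402 ang -178.6
bed
[234.5 199.5] c [0.5674 0.1623 0.016 ] size 0.3411 0.2784 ang -179.53
head
shank
[420.9 205. ] c [ 0.5524 -0.2266  0.044 ] size 0.1464 0.0108 ang -102.87
```

View pics/mk1.png

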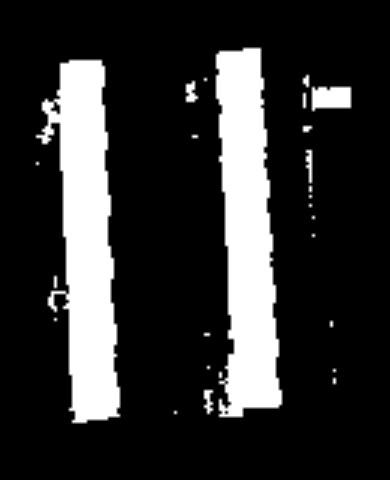

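```bash
cat > meas.py <<'E'
from rig import *
from h import *
def sub_edges(t,m,z,side_range,rows):
    pass
def cand(m,mask,z,minA=60,pr=True):
    out=[]
    cs,_=cv2.findContours(mask,cv2.RETR_EXTERNAL,cv2.CHAIN_APPROX_NONE)
    for c in cs:
        if cv2.contourArea(c)>minA:
            mm=cv2.moments(c); ctr=[mm['m10']/mm['m00'],mm['m01']/mm['m00']]
            r=cv2.minAreaRect(c); w=onz(m,cv2.boxPoints(r),z); ce=onz(m,[ctr],z)[0]
            l1=w[1]-w[0];l2=w[2]-w[1]; n1,n2=np.linalg.norm(l1),np.linalg.norm(l2)
            q=c[:,0,:].astype(float); wq=onz(m,q,z)[:,:2]
            vx,vy,_,_=cv2.fitLine(wq.astype(np.float32),cv2.DIST_L2,0,1e-4,1e-4).ravel()
            out.append((ctr,ce,max(n1,n2),min(n1,n2)))
            if pr: print(np.round(ctr,1),'c',ce.round(4),'size',round(max(n1,n2),4),round(min(n1,n2),4),'ang',round(np.degrees(np.arctan2(vy,vx)),2))
    return out
def hsvroi(t,u0,u1,v0,v1,lo,hi,op=0,cl=0):
    hsv=cv2.cvtColor(t,cv2.COLOR_BGR2HSV); mk=cv2.inRange(hsv,lo,hi); r=np.zeros_like(mk); r[v0:v1,u0:u1]=255; mk&=r
    if op: mk=cv2.morphologyEx(mk,cv2.MORPH_OPEN,np.ones((op,op)))
    if cl: mk=cv2.morphologyEx(mk,cv2.MORPH_CLOSE,np.ones((cl,cl)))
    return mk
E
python3 - <<'E'
from meas import *
t=cv2.imread('pics/top0.png'); m=camera_model('top')
mk=hsvroi(t,180,272,125,275,(20,40,215),(35,120,255),op=9)
print('cheeks');cand(m,mk,0.082)
print('head');mk=hsvroi(t,450,480,200,230,(15,100,150),(32,255,255));cand(m,mk,0.05,15)
# perspective scaled direction & lower height
print('shank');mk=hsvroi(t,370,460,180,240,(90,3,120),(130,90,255),op=2);cand(m,mk,0.0475,15)
print('bed corners')
for uv in [(181,150),(277.3,143.3),(284.5,258),(185.5,264.5)]: print(onz(m,[uv],0.016)[0].round(4))
# side view: far bush outlet
s=camera_model('side'); print('farbush', onz(s,[(338.7,342.7)],0.048))
E
```

```text
cheeks
[199.  199.9] c [0.5552 0.2195 0.082 ] size 0.2386 0.0285 ang 4.02
[252.4 196.2] c [0.5629 0.1139 0.082 ] size 0.2374 0.0273 ang 4.13
head
[463.9 214.1] c [ 0.533  -0.3126  0.05  ] size 0.0312 0.0168 ang 77.97
shank
[423.1 206.4] c [ 0.5491 -0.2305  0.0475] size 0.1463 0.0108 ang 77.45
bed corners
[0.6744 0.2793 0.016 ]
[0.6896 0.0729 0.016 ]
[0.4437 0.0548 0.016 ]
[0.4293 0.2623 0.016 ]
farbush [[0.46529128 0.22638712 0.048     ]]
```

```bash
cat >> h.py <<'E'
a=np.radians(4.08)
XH=np.array([np.cos(a),np.sin(a),0]);YH=np.array([-np.sin(a),np.cos(a),0]);O=np.array([.5602,.1490,0])
def P(x,y,z): return O+XH*x+YH*y+np.array([0,0,z])
def quat(jaw,tilt=None):
    z=np.array([0,0,-1.]); y=np.array(jaw,float); y/=np.linalg.norm(y); x=np.cross(y,z)
    q=R.from_matrix(np.c_[x,y,z]).as_quat(); return np.array([q[3],q[0],q[1],q[2]])
RD=np.array([np.cos(np.radians(77.5)),np.sin(np.radians(77.5)),0])  # rod dir to nose
RX=np.array([RD[1],-RD[0],0])
HEAD=np.array([.533,-.3126,.044])
E
python3 - <<'E'
from meas import *
t=cv2.imread('pics/top0.png'); m=camera_model('top')
for s in (1,-1):
    print(s)
    for p,j in ((P(0,-.075,.04),XH),(P(0,-.02,.04),XH),(HEAD+[0,0,-.019],RX),(P(-.09,-.21,.029),XH),(P(-.09,-.0605,.029),XH)):
        q=inverse_kinematics(p,quat(s*j)); print(p.round(3),None if q is None else np.round(q,2))
for n,uv,z in (('brush',(300+742/4.4,155+420/4.4),.05),('brush2',(300+690/4.4,155+412/4.4),.05),('tip',(300+378/4.4,155+187/4.4),.044),('upright',(300+640/4.4,155+245/4.4),.04)):
    w=onz(m,[uv],z)[0]; d=w-HEAD; print(n,w.round(4),'along',(d@RD).round(4),'perp',(d@RX).round(4))
s=camera_model('side'); print('side head',proj(s,HEAD),'tip',proj(s,HEAD+RD*.1655))
E
```

```text
1
[0.566 0.074 0.04 ] [ 0.07  0.49  1.59 -0.    1.06 -0.  ]
[0.562 0.129 0.04 ] [ 0.16  0.5   1.58 -0.    1.06  0.09]
[ 0.533 -0.313  0.025] [-0.59  0.6   1.46 -0.    1.08 -0.37]
[ 0.485 -0.067  0.029] [-0.21  0.35  1.83 -0.    0.96 -0.28]
[0.475 0.082 0.029] [ 0.1   0.34  1.85 -0.    0.95  0.02]
-1
[0.566 0.074 0.04 ] None
[0.562 0.129 0.04 ] None
[ 0.533 -0.313  0.025] None
[ 0.485 -0.067  0.029] None
[0.475 0.082 0.029] None
brush [ 0.459  -0.3204  0.05  ] along -0.0236 perp -0.0706
brush2 [ 0.4625 -0.2966  0.05  ] along 0.0004 perp -0.0722
tip [ 0.5678 -0.155   0.044 ] along 0.1614 perp -0.0002
upright [ 0.5414 -0.2779  0.04  ] along 0.0357 perp 0.0007
side head [[335.78677877 210.05146118]] tip [[312.29430685 237.19880145]]
```

```bash
python3 - <<'E'
from meas import *
q=quat(XH)
move_ptp(P(0,-.085,.16),q); gripper_close(20)
st=read_state(); print(st['time'],st['grip_width'],st['tcp_pos'])
im=camera('wrist'); cv2.imwrite('pics/w1.png',im[:,:,::-1])
move_l(P(0,-.085,.042),velocity=.12)
f0=read_state()['wrist_force']; print(f0.round(2))
r=move_l(P(0,-.045,.042),velocity=.03,threshold=2.0)
st=read_state(); d=st['tcp_pos']-O; print(r,st['time'],'y',(d@YH).round(4),'x',(d@XH).round(4),(st['wrist_force']-f0).round(2))
im=camera('top'); cv2.imwrite('pics/t1.png',im[:,:,::-1])
E
```

```text
3.7667 0.0003952817719029241 [0.56623585 0.06421577 0.16000485]
[ 1.01 -0.62  0.43]
True 5.825 y -0.0583 x -0.0003 [-1.27  0.87 -0.07]
```

View pics/w1.png

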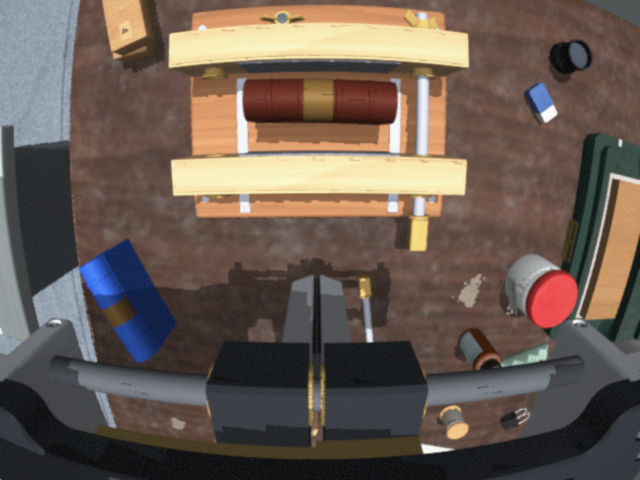

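View pics/t1.png

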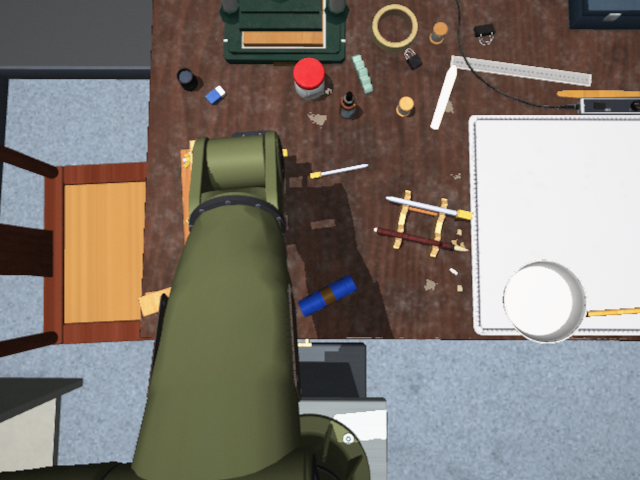

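```bash
python3 - <<'E'
from meas import *
f0=np.array([1.01,-.62,.43])
def rep(tag):
    pause(.15); st=read_state(); d=st['tcp_pos']-O; f=st['wrist_force']-f0; print(tag,round(st['time'],2),'y',(d@YH).round(4),'F',(f@YH).round(2),(f@XH).round(2),f[2].round(2))
    return f@YH
for y in (-.052,-.040,-.028,-.022,-.020):
    r=move_l(P(0,y,.042),velocity=.04,threshold=12); F=rep(y)
    if r or F<-9: break
cv2.imwrite('pics/w2.png',camera('wrist')[:,:,::-1])
E
```

```text
-0.052 6.35 y -0.0519 F 1.29 -1.36 -0.26
-0.04 6.95 y -0.0399 F 1.69 -0.34 -1.27
-0.028 7.55 y -0.0279 F 0.73 -0.98 -0.74
-0.022 8.0 y -0.0219 F 0.33 -0.87 -0.22
-0.02 8.4 y -0.0201 F -2.31 -1.2 -0.71
```

View pics/w2.png

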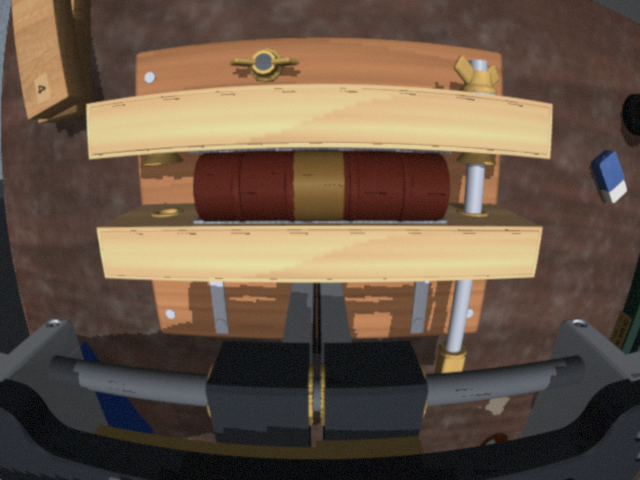

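```bash
cat >> meas.py <<'E'
def wrist_onz(st,uv,z):
    m=camera_model('wrist');K=np.array(m['camera_matrix']);T=np.array(m['tool_from_camera'])
    uv=np.atleast_2d(uv).astype(float); x=(uv[:,0]-K[0,2])/K[0,0]; y=(uv[:,1]-K[1,2])/K[1,1]
    th=np.hypot(x,y); s=np.sinc(th/np.pi); d=np.c_[x*s,y*s,np.cos(th)]
    Rw=rot(st['eef_rot']); d=Rw.apply(d@T[:3,:3].T); p=Rw.apply(T[:3,3])+st['tcp_pos']
    return p+d*((z-p[2])/d[:,2])[:,None]
def pc(w): d=np.atleast_2d(w)-O; return np.c_[d@XH,d@YH,d[:,2]]
E
python3 - <<'E'
from meas import *
f0=np.array([1.01,-.62,.43])
st=read_state(); t=cv2.imread('pics/w2.png')
def cheeks(t,st):
    hsv=cv2.cvtColor(t,cv2.COLOR_BGR2HSV)
    mk=cv2.morphologyEx(cv2.inRange(hsv,(18,30,200),(35,140,255)),cv2.MORPH_OPEN,np.ones((5,5)))
    cs,_=cv2.findContours(mk,cv2.RETR_EXTERNAL,cv2.CHAIN_APPROX_NONE)
    for c in cs:
        if cv2.contourArea(c)<5000: continue
        w=pc(wrist_onz(st,c[:,0,:],.082)); lim=w[np.abs(w[:,0])<.1]
        lo=lim[lim[:,1]<np.median(w[:,1])];hi=lim[lim[:,1]>np.median(w[:,1])]
        print('cheek x',w[:,0].min().round(4),w[:,0].max().round(4),'y lo',np.median(lo[:,1]).round(4),'hi',np.median(hi[:,1]).round(4),'slope',np.polyfit(lo[:,0],lo[:,1],1)[0].round(4))
cheeks(t,st)
def rep(tag):
    pause(.1); st=read_state(); d=st['tcp_pos']-O; f=st['wrist_force']-f0; print(tag,round(st['time'],2),'y',(d@YH).round(4),'F',(f@YH).round(2))
    return f@YH
for y in (-.019,-.018,-.0175,-.017,-.0165,-.016):
    r=move_l(P(0,y,.042),velocity=.02,threshold=14); F=rep(y)
    if r or F<-8: break
st=read_state(); im=camera('wrist')[:,:,::-1].copy(); cv2.imwrite('pics/w3.png',im); cheeks(im,st)
E
```

```text
cheek x -0.1176 0.1211 y lo -0.0063 hi 0.0131 slope 0.0115
cheek x -0.1177 0.1209 y lo 0.06 hi 0.0786 slope 0.0041
-0.019 8.8 y -0.0193 F -4.19
-0.018 9.15 y -0.0185 F -6.34
-0.0175 9.5 y -0.0183 F -9.17
cheek x -0.1176 0.121 y lo -0.0043 hi 0.0138 slope -0.0016
cheek x -0.1177 0.1208 y lo 0.0603 hi 0.0778 slope 0.008
```

View pics/w3.png

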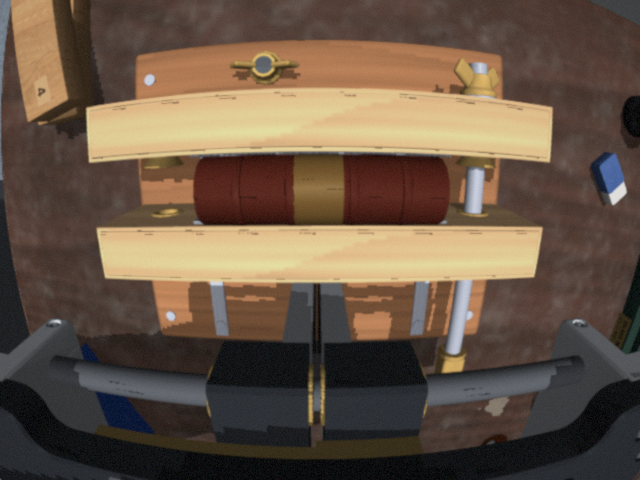

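```bash
python3 - <<'E'
from meas import *
f0=np.array([1.01,-.62,.43])
def rep(tag):
    F=[]
    for _ in range(6):
        pause(.04); st=read_state(); F.append((st['wrist_force']-f0)@YH)
    d=st['tcp_pos']-O; print(tag,round(st['time'],2),'y',(d@YH).round(4),'F',np.mean(F).round(2),np.std(F).round(2)); return np.mean(F)
rep('now')
for y in (-.0170,-.0166,-.0162,-.0158):
    r=move_l(P(0,y,.042),velocity=.02,threshold=15); F=rep(y)
    if r or F<-11.3: break
E
```

```text
now 9.8 y -0.0183 F -8.21 0.18
-0.017 10.3 y -0.018 F -9.83 0.23
-0.0166 10.8 y -0.0178 F -10.92 0.35
-0.0162 11.3 y -0.0175 F -11.38 0.21
```

```bash
python3 - <<'E'
from meas import *
f0=np.array([1.01,-.62,.43])
def rep(tag):
    F=[]
    for _ in range(3):
        pause(.03); st=read_state(); F.append((st['wrist_force']-f0)@YH)
    d=st['tcp_pos']-O; print(tag,round(st['time'],2),'y',(d@YH).round(4),'F',np.mean(F).round(2),np.std(F).round(2)); return np.mean(F)
for y in (-.0172,-.0180,-.0187,-.0193,-.02):
    move_l(P(0,y,.042),velocity=.02); rep(y)
move_l(P(0,-.05,.042),velocity=.1)
move_l(P(0,-.07,.16),velocity=.2)
st=read_state(); im=camera('wrist')[:,:,::-1].copy(); cv2.imwrite('pics/w4.png',im); print(st['time'])
np.save('st4.npy',dict(tcp_pos=st['tcp_pos'],eef_rot=st['eef_rot']),allow_pickle=True)
E
```

```text
-0.0172 11.65 y -0.018 F -8.25 0.53
-0.018 12.0 y -0.0184 F -5.47 0.29
-0.0187 12.35 y -0.0188 F -3.68 0.77
-0.0193 12.7 y -0.0191 F -0.59 0.12
-0.02 13.05 y -0.0199 F 0.49 0.2
14.25
```

View pics/w4.png

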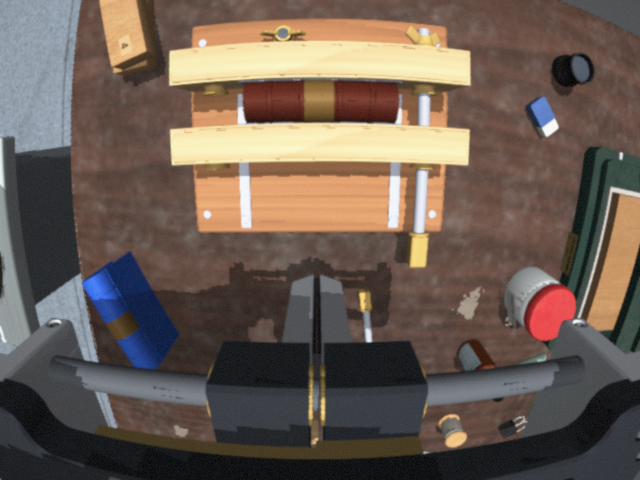

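```bash
python3 - <<'E'
from meas import *
qr=quat(RX)
release()
move_ptp(HEAD+[0,0,.12]-.03*RD,qr)
st=read_state(); im=camera('wrist')[:,:,::-1].copy(); cv2.imwrite('pics/w5.png',im); print(st['time'],st['tcp_pos'])
np.save('st5.npy',dict(tcp_pos=st['tcp_pos'],eef_rot=st['eef_rot']),allow_pickle=True)
t=camera('top')[:,:,::-1].copy(); cv2.imwrite('pics/t5.png',t); m=camera_model('top')
mk=hsvroi(t,180,290,125,275,(20,40,215),(35,120,255),op=9)
c=cand(m,mk,0.082)
ys=[pc(x[1]) for x in c]; print(ys)
E
```

```text
17.3083 [ 0.5270587  -0.34087212  0.16407408]
[233.6 240.1] c [0.4758 0.1494 0.082 ] size 0.0669 0.0276 ang 7.43
[198.5 198.7] c [0.5576 0.2205 0.082 ] size 0.239 0.029 ang 3.75
[230.6 175.1] c [0.6052 0.158  0.082 ] size 0.1581 0.0274 ang 2.74
[array([[-0.08414886,  0.0063617 ,  0.082     ]]), array([[0.0025459 , 0.07154981, 0.082     ]]), array([[0.04553094, 0.00574775, 0.082     ]])]
```

View pics/w5.png

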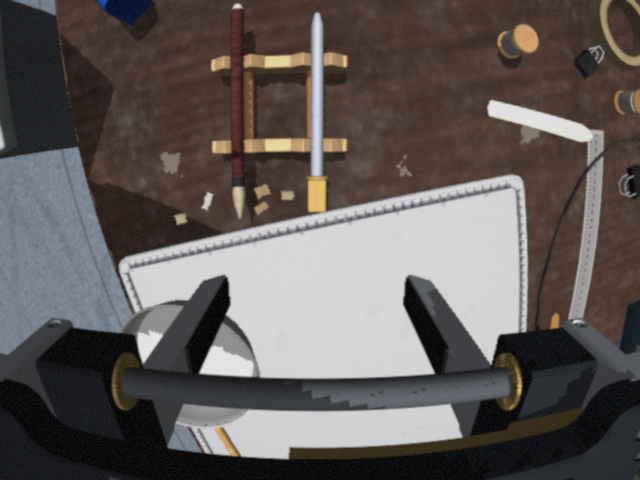

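View pics/t5.png

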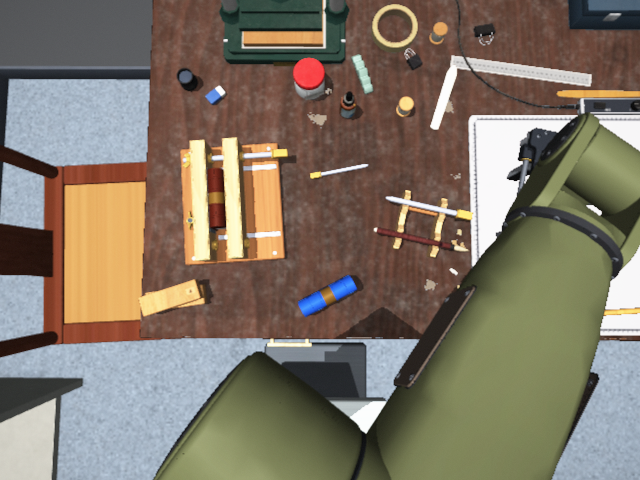

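```bash
python3 - <<'E'
from meas import *
st=np.load('st5.npy',allow_pickle=True).item(); t=cv2.imread('pics/w5.png')
def show(n,w): d=w-HEAD; print(n,w.round(4),'along',(d@RD).round(4),'perp',(d@RX).round(4))
mk=hsvroi(t,300,335,170,220,(15,110,120),(32,255,255)); 
ys,xs=np.nonzero(mk); print(len(xs),xs.min(),xs.max(),ys.min(),ys.max())
show('head back edge top',wrist_onz(st,[(317,ys.max()+.5)],.052)[0]); show('front',wrist_onz(st,[(317,ys.min())],.052)[0])
c=wrist_onz(st,[(xs.mean(),ys.mean())],.052)[0]; show('head ctr',c)
mk=hsvroi(t,300,335,5,178,(90,3,100),(135,110,255))
P_=[]
for v in range(15,175,5):
    x=np.nonzero(mk[v])[0]
    if len(x)>3: P_.append(((x.min()+x.max())/2,v))
w=wrist_onz(st,P_,.046)[:,:2]
k=np.polyfit(w[:,1],w[:,0],1); print('dir deg',90-np.degrees(np.arctan(k[0]))); 
for u in P_[::8]: show(str(u),wrist_onz(st,[u],.046)[0])
show('tip',wrist_onz(st,[(317.5,12)],.044)[0])
for u in ((240,218),(238,195),(233,195),(244,195)): show('brush'+str(u),wrist_onz(st,[u],.05)[0])
E
```

```text
634 307 326 176 211
head back edge top [ 0.53   -0.3296  0.052 ] along -0.0172 perp 0.0007
front [ 0.5368 -0.2987  0.052 ] along 0.0144 perp 0.0007
head ctr [ 0.5329 -0.3139  0.052 ] along -0.0013 perp 0.0002
dir deg 77.5319059802019
(np.float64(317.0), 15) [ 0.5679 -0.1573  0.046 ] along 0.1592 perp 0.0004
(np.float64(317.0), 55) [ 0.5598 -0.1942  0.046 ] along 0.1214 perp 0.0005
(np.float64(317.0), 95) [ 0.552  -0.2294  0.046 ] along 0.0853 perp 0.0006
(np.float64(317.0), 135) [ 0.5444 -0.2639  0.046 ] along 0.05 perp 0.0006
tip [ 0.5691 -0.1539  0.044 ] along 0.1628 perp 0.0009
brush(240, 218) [ 0.4605 -0.3206  0.05  ] along -0.0235 perp -0.0691
brush(238, 195) [ 0.4642 -0.2997  0.05  ] along -0.0023 perp -0.0699
brush(233, 195) [ 0.4597 -0.2986  0.05  ] along -0.0022 perp -0.0746
brush(244, 195) [ 0.4696 -0.301   0.05  ] along -0.0024 perp -0.0644
```

```bash
cat >> h.py <<'E'
HEAD=HEAD-.0015*RD+.0004*RX
E
python3 - <<'E'
from meas import *
qr=quat(RX); G=np.array([0,0,-.019])
move_l(HEAD+[0,0,.08]+G,rot=qr,velocity=.15)
r=move_l(HEAD+G,velocity=.1,threshold=6); print('hit',r)
f=read_state()['wrist_force']
gripper_close(55); st=read_state(); print(st['time'],st['grip_width'],st['tcp_pos'],(st['wrist_force']-f).round(2))
r=move_l(HEAD+G+[0,0,.07],velocity=.1); st=read_state(); print(st['time'],st['grip_width'],(st['wrist_force']-f).round(2))
cv2.imwrite('pics/w6.png',camera('wrist')[:,:,::-1]);cv2.imwrite('pics/s6.png',camera('side')[:,:,::-1])
E
```

```text
hit False
20.3583 0.0006189705084578793 [ 0.53306668 -0.31415863  0.02499072] [ 0.88 -0.2  -1.25]
21.2083 0.0006289517222783758 [-0.29 -0.06  0.2 ]
```

View pics/w6.png

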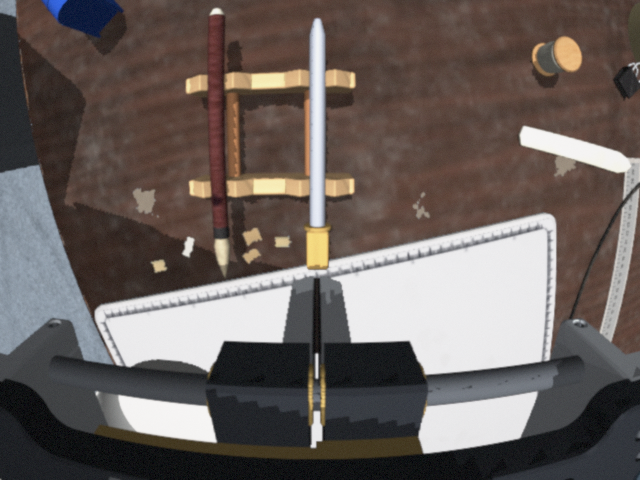

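View pics/s6.png

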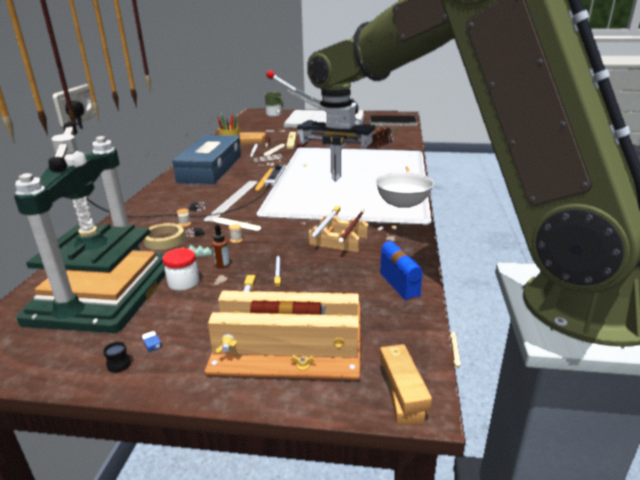

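```bash
python3 - <<'E'
from meas import *
st=read_state(); t=cv2.imread('pics/w6.png'); print(st['tcp_pos'],st['eef_rot'])
mk=hsvroi(t,300,335,210,275,(15,110,120),(32,255,255)); ys,xs=np.nonzero(mk);print(xs.min(),xs.max(),ys.min(),ys.max())
def show(n,w): d=w-HEAD; print(n,w.round(4),'along',(d@RD).round(4),'perp',(d@RX).round(4))
show('back',wrist_onz(st,[(317,ys.max())],.052)[0]);show('front',wrist_onz(st,[(317,ys.min())],.052)[0])
show('tip',wrist_onz(st,[(317.5,18)],.044)[0])
# TCP pixel expected
m=camera_model('wrist');K=np.array(m['camera_matrix']);T=np.array(m['tool_from_camera']);c=np.linalg.inv(T)@[0,0,0,1];print(c)
th=np.arccos(c[2]/np.linalg.norm(c[:3]));r=K[0,0]*th;print('tcp px',K[0,2]+r*c[0]/np.hypot(c[0],c[1]),K[1,2]+r*c[1]/np.hypot(c[0],c[1]))
m=camera_model('top');t=camera('top')[:,:,::-1].copy();cv2.imwrite('pics/t6.png',t)
cand(m,hsvroi(t,450,480,200,230,(15,100,150),(32,255,255)),0.052,15)
E
```

```text
[ 0.53275013 -0.31394449  0.09414756] [-6.40673684e-04  7.79890039e-01  6.25916186e-01 -2.11015995e-04]
304 329 226 268
back [ 0.5299 -0.3285  0.052 ] along -0.0146 perp -0.0
front [ 0.5367 -0.2978  0.052 ] along 0.0168 perp -0.0
tip [ 0.5688 -0.1542  0.044 ] along 0.1639 perp 0.0003
[1.69121304e-05 1.97040571e-02 2.24011728e-01 1.00000000e+00]
tcp px 316.39698214441484 270.2212792662209
[463.5 213.9] c [ 0.5332 -0.3112  0.052 ] size 0.0294 0.017 ang 82.7
```

```bash
python3 - <<'E'
import cv2
s=cv2.imread('pics/s6.png');cv2.imwrite('pics/c6.png',cv2.resize(s[80:280,260:440],None,fx=3,fy=3,interpolation=cv2.INTER_CUBIC))
E
```

```text
(no output)
```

View pics/c6.png

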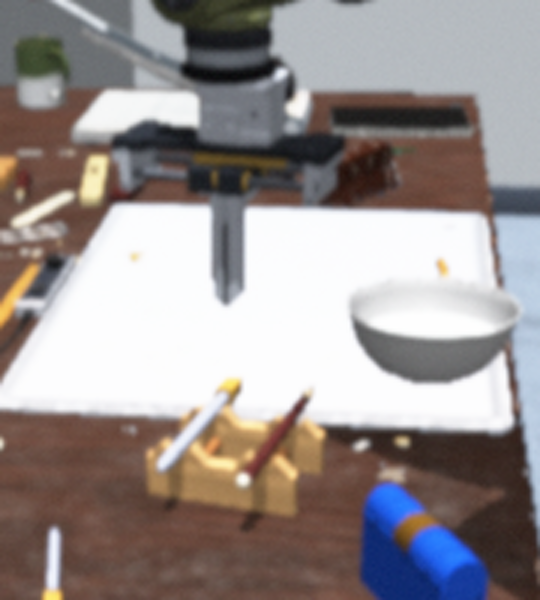

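View pics/t6.png

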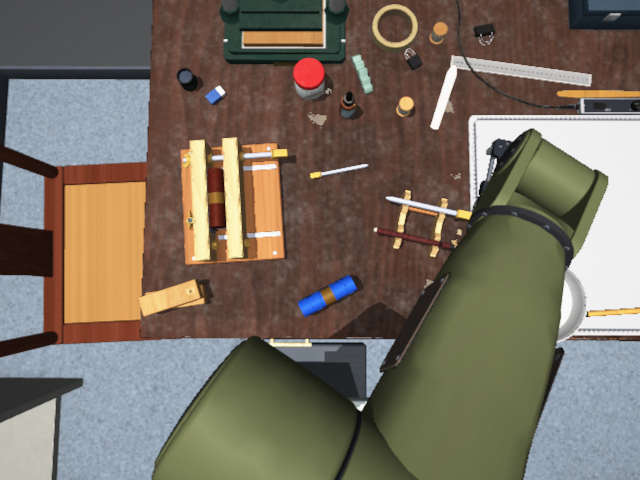

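```bash
python3 - <<'E'
from meas import *
st=read_state(); print(st['time'],st['grip_width'],st['tcp_pos'])
for n in('side','top'):
    print(n,'tcp',proj(camera_model(n),st['tcp_pos']),'head',proj(camera_model(n),HEAD),'flange-ish',proj(camera_model(n),st['tcp_pos']+[0,0,.2]))
im=camera('side')[:,:,::-1]; cv2.imwrite('pics/c7.png',cv2.resize(im[100:260,280:400],None,fx=4.5,fy=3.75,interpolation=cv2.INTER_CUBIC))
w=camera('wrist')[:,:,::-1]; cv2.imwrite('pics/c8.png',cv2.resize(w[200:340,250:390],None,fx=4,fy=4,interpolation=cv2.INTER_CUBIC))
E
```

```text
21.3583 0.0005260110023422481 [ 0.53279769 -0.3139659   0.09420818]
side tcp [[335.86701895 191.70426687]] head [[335.83093839 209.81250658]] flange-ish [[335.61103714 112.08296052]]
top tcp [[471.6437128 211.0934193]] head [[463.78317463 214.4822212 ]] flange-ish [[514.84433354 191.96974557]]
```

View pics/c7.png

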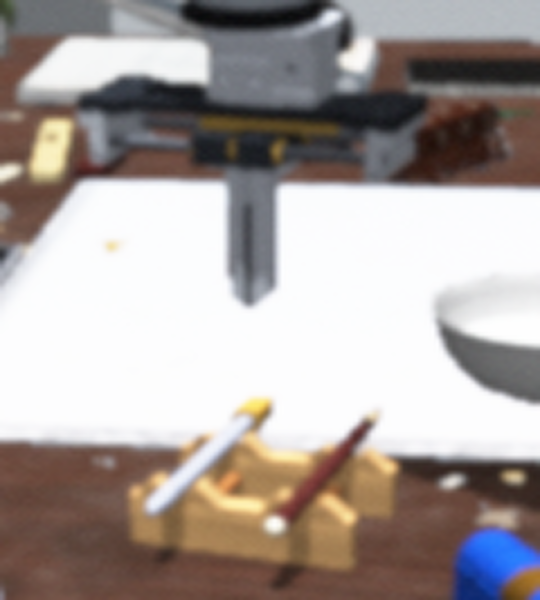

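View pics/c8.png

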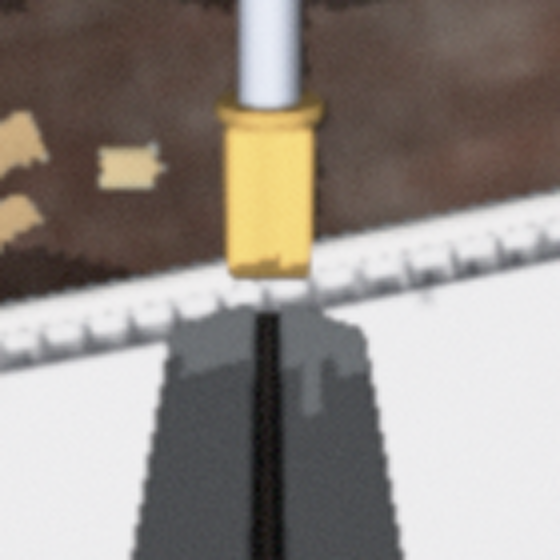

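The fingertips sit about 27 mm higher than the stated TCP. The side view shows them at row 181 where 192 was predicted, and the wrist view at row 276 also gives about 28 mm. The jaws therefore closed just above the head, and the rod has not moved. I'll go lower, with a force guard.

```bash
python3 - <<'E'
from meas import *
qr=quat(RX)
release(); pause(.1)
f=read_state()['wrist_force']
r=move_l(HEAD+[0,0,-.019],rot=qr,velocity=.12,threshold=6); print('hit',r,read_state()['tcp_pos'])
if not r:
    r=move_l(HEAD+[0,0,-.042],velocity=.05,threshold=5); print('hit',r,read_state()['tcp_pos'])
gripper_close(55); st=read_state(); print(st['time'],st['grip_width'],st['tcp_pos'],(st['wrist_force']-f).round(2))
E
```

```text
hit False [ 0.53343089 -0.31440945  0.02572232]
hit False [ 0.53309038 -0.31417166  0.00196417]
25.5333 0.015472969422470466 [ 0.53312723 -0.31415425  0.00198473] [ 1.27 -0.33 -1.94]
```

```bash
python3 - <<'E'
from meas import *
f=read_state()['wrist_force']
move_l(HEAD+[0,0,.058],velocity=.12); pause(.1); st=read_state(); print(st['time'],st['grip_width'],st['tcp_pos'],(st['wrist_force']-f).round(2))
cv2.imwrite('pics/w9.png',camera('wrist')[:,:,::-1]);im=camera('side')[:,:,::-1];cv2.imwrite('pics/s9.png',im[100:280,240:420]);
cv2.imwrite('pics/c9.png',cv2.resize(im[120:260,260:400],None,fx=4,fy=4,interpolation=cv2.INTER_CUBIC))
h=st['tcp_pos']+[0,0,.042]; print('side pred head/tip',proj(camera_model('side'),[h,h+RD*.1655]))
E
```

```text
26.6167 0.01569746336146974 [ 0.532729   -0.31390142  0.1010371 ] [-0.82  0.42 -1.3 ]
side pred head/tip [[335.83244985 173.40126614]
 [311.36536164 197.07306447]]
```

View pics/w9.png

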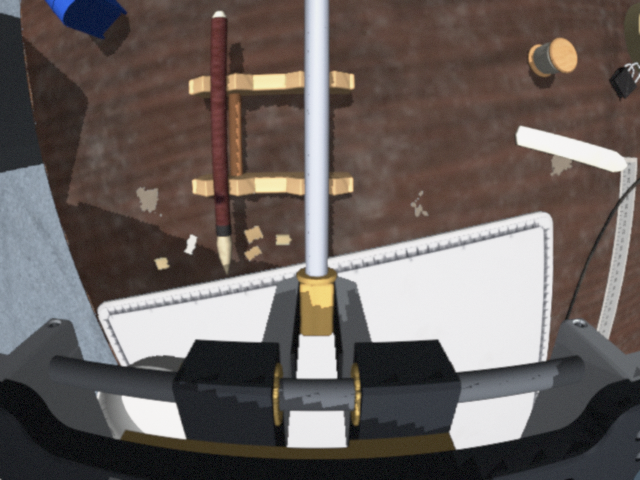

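View pics/c9.png

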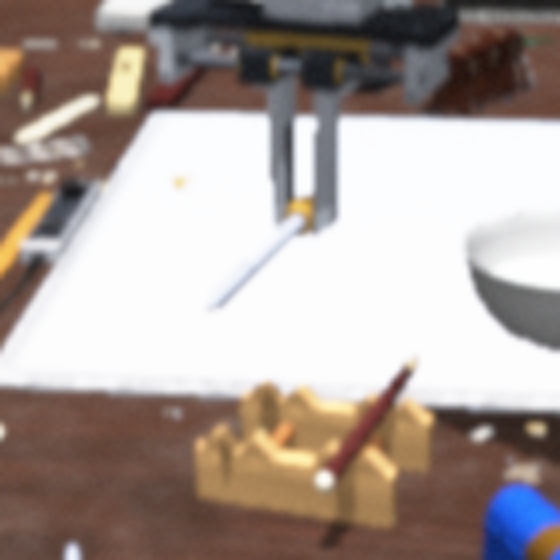

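```bash
python3 - <<'E'
from meas import *
q=quat(XH)
move_ptp(P(-.09,-.215,.085),q)
move_l(P(-.09,-.215,.006),rot=q,velocity=.15); pause(.1)
st=read_state(); print(st['time'],st['grip_width'],pc(st['tcp_pos']),st['wrist_force'].round(2))
np.save('st10.npy',dict(tcp_pos=st['tcp_pos'],eef_rot=st['eef_rot']),allow_pickle=True)
w=camera('wrist')[:,:,::-1];cv2.imwrite('pics/w10.png',w);im=camera('side')[:,:,::-1];cv2.imwrite('pics/s10.png',im);t=camera('top')[:,:,::-1];cv2.imwrite('pics/t10.png',t)
cv2.imwrite('pics/c10.png',cv2.resize(w[0:200,220:420],None,fx=3,fy=3,interpolation=cv2.INTER_CUBIC))
cv2.imwrite('pics/c11.png',cv2.resize(t[160:280,180:380],None,fx=4,fy=4,interpolation=cv2.INTER_CUBIC))
E
```

```text
28.4667 0.01536069155553152 [[-0.08927443 -0.21540613  0.00704928]] [-0.16  0.62 -1.55]
```

View pics/w10.png

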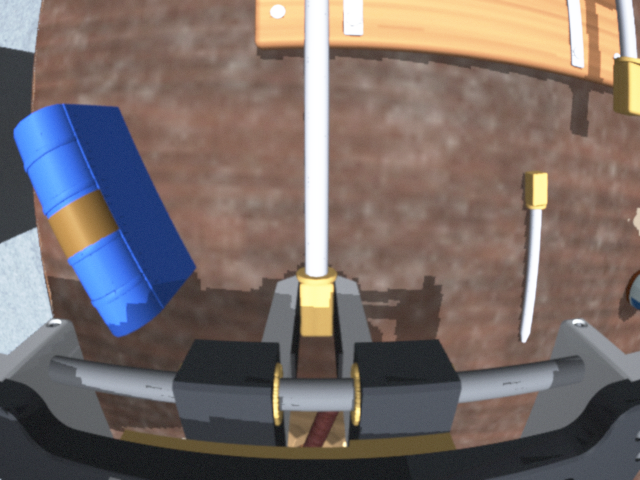

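View pics/c10.png

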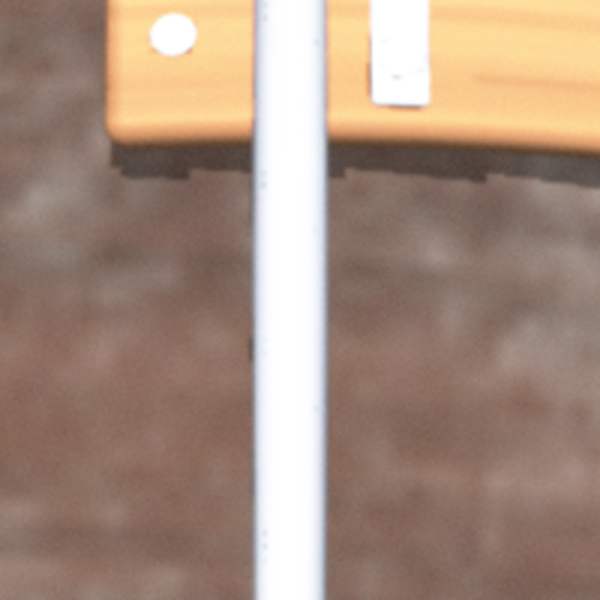

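View pics/c11.png

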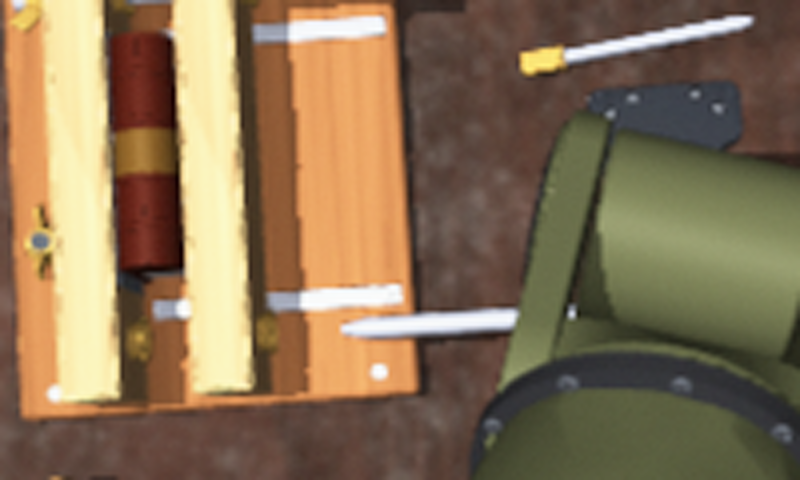

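View pics/s10.png

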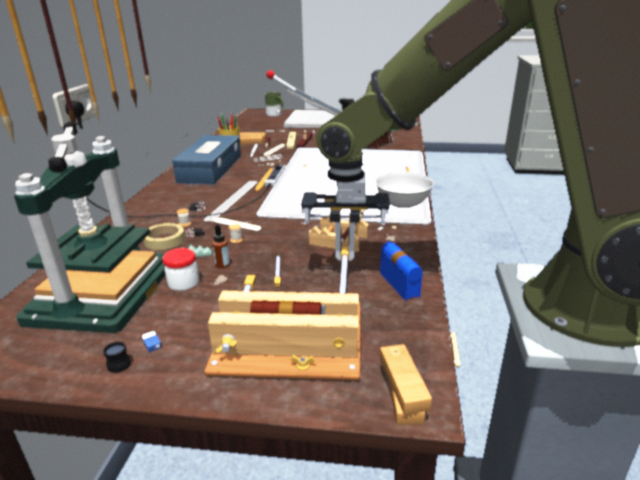

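```bash
python3 - <<'E'
from meas import *
m=camera_model('top');f=lambda u,v:pc(onz(m,[(180+u/4,160+v/4)],.048))[0].round(4)
print('tip',f(343,328),'shank',f(420,324),f(510,320)); print('bush near edges',f(268,318),f(268,348),'c',f(268,333),'far bell',f(140,343))
st=read_state();print(pc(st['tcp_pos']),st['time'])
h=pc(st['tcp_pos'])[0]
t=cv2.imread('pics/t10.png'); hs=cv2.cvtColor(t,cv2.COLOR_BGR2HSV)
mk=cv2.inRange(hs,(15,110,60),(32,255,255)); r=np.zeros_like(mk); r[235:252,243:252]=255; ys,xs=np.nonzero(mk&r); print(list(zip(xs,ys))[:60]); 
print('bush',xs.mean(),ys.mean(),pc(onz(m,[(xs.mean(),ys.mean())],.048)))
mk=cv2.inRange(hs,(90,3,150),(135,60,255)); r[:]=0; r[232:250,268:308]=255; mk&=r
pts=[]
for u in range(270,307,3):
    y=np.nonzero(mk[:,u])[0]
    if len(y): pts.append((u,(y.min()+y.max())/2))
w=pc(onz(m,pts,.048)); print(w[::4].round(4)); print('slope',np.polyfit(w[:,1],w[:,0],1))
# where top-cam predicts points
print('pred tip px',proj(m,P(h[0],h[1]+.1655,.048)),'pred near bush px',proj(m,P(-.09,-.0162,.048)))
# side view: bush outlet now vs pred
print('side far outlet pred',proj(camera_model('side'),P(-.09,.085,.048)),'tip pred',proj(camera_model('side'),P(h[0],h[1]+.1655,h[2]+.042)),'cheek top',proj(camera_model('side'),P(-.09,-.0092,.082)))
E
python3 - <<'E'
import cv2
s=cv2.imread('pics/s10.png');cv2.imwrite('pics/c12.png',cv2.resize(s[230:370,270:410],None,fx=4.2,fy=4.2,interpolation=cv2.INTER_CUBIC))
E
```

```text
tip [-0.0894 -0.0522  0.048 ] shank [-0.09   -0.0914  0.048 ] [-0.091  -0.1372  0.048 ]
bush near edges [-0.0817 -0.0144  0.048 ] [-0.097  -0.0136  0.048 ] c [-0.0893 -0.014   0.048 ] far bell [-0.09    0.0512  0.048 ]
[[-0.08956551 -0.21516347  0.00674574]] 28.6167
[(np.int64(243), np.int64(235)), (np.int64(244), np.int64(235)), (np.int64(245), np.int64(235)), (np.int64(243), np.int64(236)), (np.int64(244), np.int64(236)), (np.int64(245), np.int64(236)), (np.int64(243), np.int64(237)), (np.int64(244), np.int64(237)), (np.int64(245), np.int64(237)), (np.int64(243), np.int64(238)), (np.int64(244), np.int64(238)), (np.int64(245), np.int64(238)), (np.int64(246), np.int64(238)), (np.int64(247), np.int64(238)), (np.int64(243), np.int64(239)), (np.int64(244), np.int64(239)), (np.int64(245), np.int64(239)), (np.int64(246), np.int64(239)), (np.int64(247), np.int64(239)), (np.int64(248), np.int64(239)), (np.int64(243), np.int64(240)), (np.int64(244), np.int64(240)), (np.int64(245), np.int64(240)), (np.int64(246), np.int64(240)), (np.int64(247), np.int64(240)), (np.int64(248), np.int64(240)), 
[... 830 characters left out ...]
, (np.int64(248), np.int64(244)), (np.int64(249), np.int64(244)), (np.int64(243), np.int64(245)), (np.int64(244), np.int64(245)), (np.int64(245), np.int64(245)), (np.int64(246), np.int64(245)), (np.int64(247), np.int64(245)), (np.int64(248), np.int64(245))]
bush 245.46236559139786 243.3548387096774 [[-0.08932112 -0.01089775  0.048     ]]
[[-0.0889 -0.0609  0.048 ]
 [-0.0896 -0.0854  0.048 ]
 [-0.0892 -0.1098  0.048 ]
 [-0.0888 -0.1343  0.048 ]]
slope [-0.00661474 -0.08961568]
pred tip px [[264.48818102 242.18907504]] pred near bush px [[248.0815651  243.51122327]]
side far outlet pred [[339.19429287 343.13435214]] tip pred [[341.79623558 296.30248766]] cheek top [[341.30083619 293.22061301]]
```

View pics/c12.png

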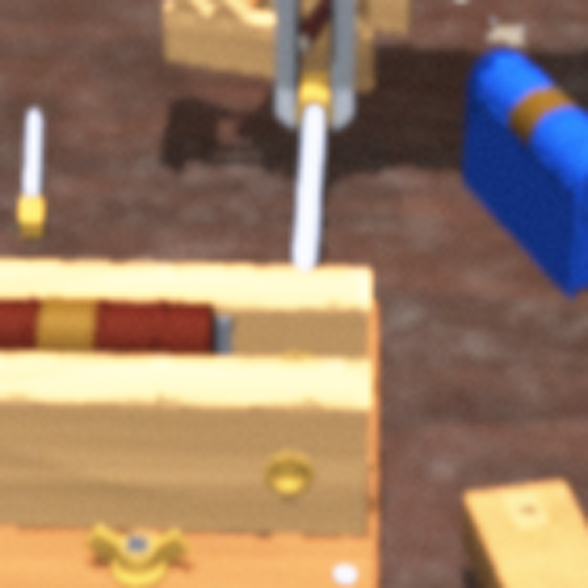

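```bash
python3 - <<'E'
from meas import *
q=quat(XH); f0=read_state()['wrist_force']
def rep(tag):
    pause(.1); st=read_state(); f=st['wrist_force']-f0; print(tag,round(st['time'],2),'pos',pc(st['tcp_pos'])[0].round(4),'F',(f@XH).round(2),(f@YH).round(2),f[2].round(2),'w',st['grip_width'].round(4),'T',st['torque'].round(2))
for y in (-.185,-.165,-.145,-.13):
    r=move_l(P(-.0897,y,.006),rot=q,velocity=.06,threshold=8); rep((y,r))
    if r: break
t=camera('top')[:,:,::-1];cv2.imwrite('pics/c13.png',cv2.resize(t[160:280,180:380],None,fx=4,fy=4,interpolation=cv2.INTER_CUBIC))
E
```

```text
Traceback (most recent call last):
AttributeError: 'float' object has no attribute 'round'
```

```bash
cat > ins.py <<'E'
from meas import *
q=quat(XH)
f0=np.array([-.16,.62,-1.55])
def rep(tag):
    pause(.08); st=read_state(); f=st['wrist_force']-f0; print(tag,round(st['time'],2),'pos',pc(st['tcp_pos'])[0].round(4),'F',(f@XH).round(2),(f@YH).round(2),f[2].round(2),'w',round(float(st['grip_width']),4),'T',st['torque'].round(2)); return f
E
python3 - <<'E'
from ins import *
rep('now')
for y in (-.165,-.145,-.13):
    r=move_l(P(-.0897,y,.006),rot=q,velocity=.06,threshold=8); rep((y,r))
    if r: break
t=camera('top')[:,:,::-1];cv2.imwrite('pics/c13.png',cv2.resize(t[160:280,180:380],None,fx=4,fy=4,interpolation=cv2.INTER_CUBIC))
E
```

```text
now 29.45 pos [-0.0897 -0.1852  0.006 ] F -0.28 -1.19 -0.26 w 0.0156 T [-0.08  0.09 -0.02]
(-0.165, False) 30.02 pos [-0.0897 -0.165   0.006 ] F 0.77 -0.86 0.29 w 0.0154 T [-0.19  0.03  0.01]
(-0.145, False) 30.58 pos [-0.0896 -0.145   0.0061] F 0.67 0.25 0.4 w 0.0155 T [ 0.04 -0.1  -0.09]
(-0.13, False) 31.07 pos [-0.0897 -0.1299  0.006 ] F 1.38 -0.22 1.59 w 0.0156 T [ 0.05 -0.1  -0.13]
```

View pics/c13.png

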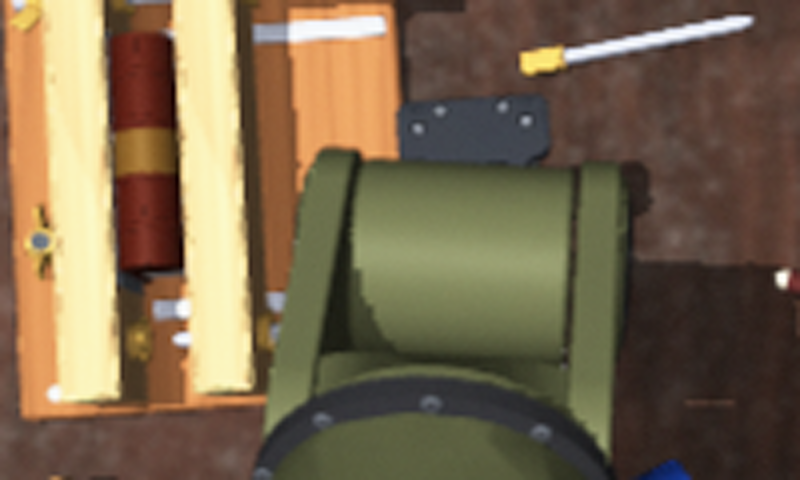

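```bash
python3 - <<'E'
from ins import *
for y in (-.112,-.095,-.080,-.066):
    r=move_l(P(-.0894,y,.0064),rot=q,velocity=.05,threshold=8); rep((y,r))
    if r: break
s=camera('side')[:,:,::-1];cv2.imwrite('pics/s14.png',s);cv2.imwrite('pics/c14.png',cv2.resize(s[230:370,270:410],None,fx=4.2,fy=4.2,interpolation=cv2.INTER_CUBIC))
t=camera('top')[:,:,::-1];cv2.imwrite('pics/t14.png',t);cv2.imwrite('pics/c15.png',cv2.resize(t[160:280,140:340],None,fx=4,fy=4,interpolation=cv2.INTER_CUBIC))
cv2.imwrite('pics/w14.png',camera('wrist')[:,:,::-1])
E
```

```text
(-0.112, False) 31.71 pos [-0.0894 -0.1119  0.0064] F 0.87 -0.69 -0.23 w 0.0155 T [-0.03 -0.04 -0.08]
(-0.095, False) 32.28 pos [-0.0894 -0.0949  0.0064] F 1.32 -0.02 0.9 w 0.0153 T [-0.07 -0.04 -0.08]
(-0.08, False) 32.82 pos [-0.0894 -0.0799  0.0064] F 0.89 -0.72 -0.32 w 0.0158 T [ 0.01 -0.1  -0.1 ]
(-0.066, False) 33.33 pos [-0.0894 -0.0659  0.0064] F 1.4 -0.43 1.16 w 0.0154 T [ 0.07 -0.2  -0.08]
```

View pics/c14.png

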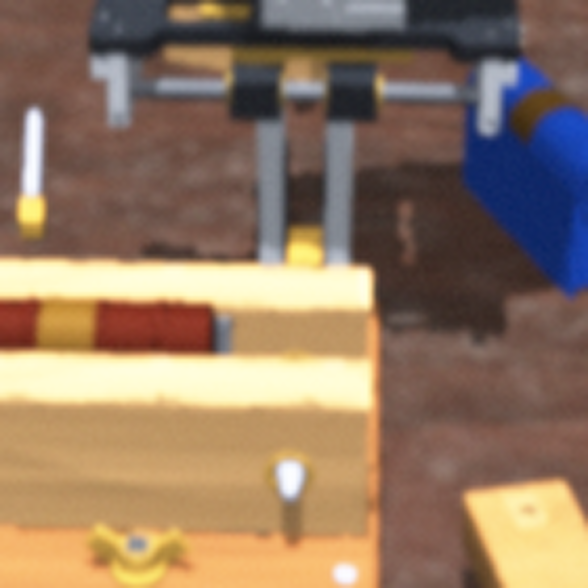

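View pics/c15.png

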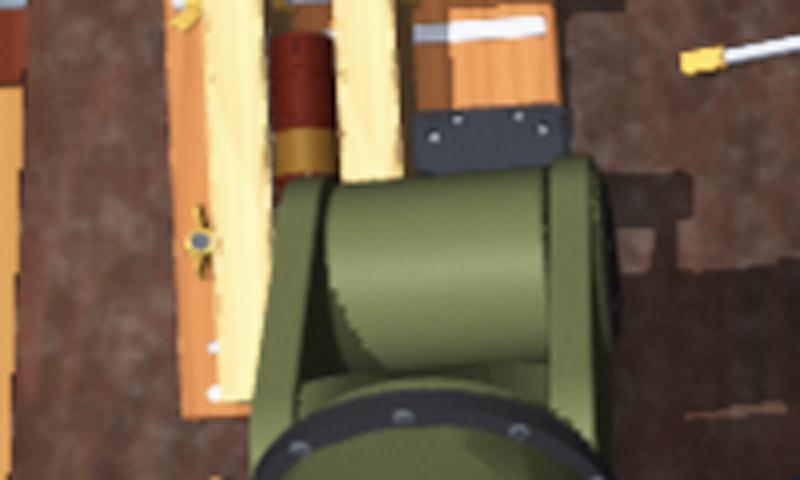

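```bash
python3 - <<'E'
from ins import *
s=cv2.imread('pics/s14.png'); ms=camera_model('side'); mt=camera_model('top')
for y in (.085,.095,.1,.105,.11): print(y,'side ctr/bottom',proj(ms,[P(-.09,y,.048),P(-.09,y,.0455)]).round(1).tolist(),'top',proj(mt,P(-.09,y,.048)).round(1))
print(s[338:352,339].tolist())
t=cv2.imread('pics/t14.png'); print(t[246,186:200].tolist()); print(t[247,186:200].tolist())
cv2.imwrite('pics/c16.png',cv2.resize(s[325:360,320:360],None,fx=14,fy=14,interpolation=cv2.INTER_NEAREST))
E
```

```text
0.085 side ctr/bottom [[339.2, 343.1], [339.2, 344.4]] top [[198.4 246.9]]
0.095 side ctr/bottom [[338.9, 347.2], [338.9, 348.4]] top [[193.5 247.2]]
0.1 side ctr/bottom [[338.8, 349.2], [338.8, 350.4]] top [[191.1 247.4]]
0.105 side ctr/bottom [[338.7, 351.3], [338.7, 352.5]] top [[188.6 247.5]]
0.11 side ctr/bottom [[338.6, 353.3], [338.6, 354.6]] top [[186.2 247.7]]
[[109, 176, 217], [170, 196, 220], [239, 234, 236], [253, 250, 248], [254, 252, 251], [254, 252, 251], [254, 252, 251], [254, 250, 249], [251, 246, 243], [236, 225, 221], [182, 170, 172], [121, 127, 143], [80, 108, 134], [71, 107, 136]]
[[87, 145, 220], [91, 149, 224], [94, 156, 229], [97, 160, 232], [97, 158, 231], [116, 167, 229], [206, 214, 233], [243, 239, 238], [229, 240, 247], [176, 238, 251], [174, 236, 251], [176, 237, 251], [181, 240, 251], [186, 243, 251]]
[[87, 145, 220], [89, 147, 222], [94, 156, 229], [95, 158, 232], [96, 159, 231], [113, 164, 228], [209, 213, 230], [242, 235, 232], [223, 235, 244], [177, 238, 251], [175, 237, 251], [176, 236, 251], [182, 240, 251], [187, 244, 251]]
```

View pics/c16.png

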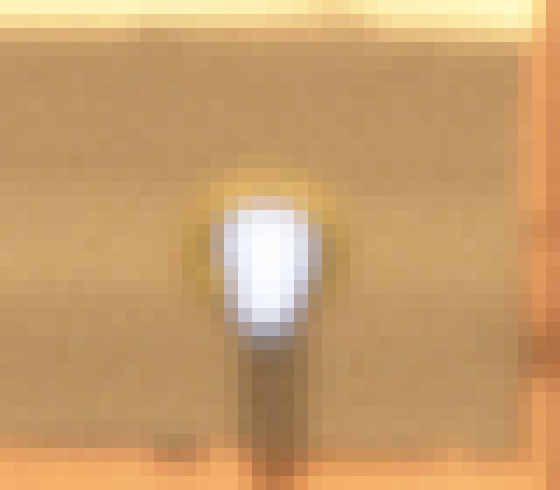

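```bash
python3 - <<'E'
from ins import *
r=move_l(P(-.0894,-.0586,.0064),rot=q,velocity=.04,threshold=8); rep(r); pause(.3)
s=camera('side')[:,:,::-1];cv2.imwrite('pics/s17.png',s);cv2.imwrite('pics/c17.png',cv2.resize(s[260:380,200:370],None,fx=4.4,fy=4.4,interpolation=cv2.INTER_CUBIC))
t=camera('top')[:,:,::-1];cv2.imwrite('pics/t17.png',t);cv2.imwrite('pics/w17.png',camera('wrist')[:,:,::-1])
print(s[340:358,339,0].tolist(), t[247,182:200,0].tolist())
m=camera_model('top');mk=hsvroi(t,180,260,125,205,(20,40,215),(35,120,255),op=7); cs=cand(m,mk,.082)
# row-wise cheek spacing at fixed press x
for v in (150,160,170,180,190):
    x=np.nonzero(mk[v])[0]; g=np.split(x,np.nonzero(np.diff(x)>1)[0]+1); print(v,[(a[0],a[-1],pc(onz(m,[((a[0]+a[-1])/2,v)],.082))[0,1].round(4)) for a in g])
E
```

```text
False 33.9 pos [-0.0894 -0.0584  0.0064] F 2.49 0.79 0.55 w 0.0151 T [ 0.1  -0.24 -0.09]
[240, 253, 254, 254, 254, 254, 254, 254, 253, 250, 232, 176, 114, 81, 73, 71, 70, 66] [66, 66, 80, 91, 87, 89, 201, 244, 245, 245, 245, 246, 228, 177, 175, 177, 182, 147]
[197.7 172.4] c [0.6104 0.2236 0.082 ] size 0.1302 0.0282 ang 3.11
[230.6 170.6] c [0.6143 0.1581 0.082 ] size 0.1343 0.0271 ang 3.44
150 [(np.int64(191), np.int64(203), np.float64(0.0702)), (np.int64(224), np.int64(236), np.float64(0.0044))]
160 [(np.int64(190), np.int64(204), np.float64(0.0711)), (np.int64(224), np.int64(236), np.float64(0.0054))]
170 [(np.int64(191), np.int64(204), np.float64(0.0709)), (np.int64(224), np.int64(237), np.float64(0.0054))]
180 [(np.int64(191), np.int64(205), np.float64(0.0708)), (np.int64(225), np.int64(238), np.float64(0.0045))]
190 [(np.int64(192), np.int64(205), np.float64(0.0707)), (np.int64(225), np.int64(238), np.float64(0.0055))]
```

View pics/c17.png

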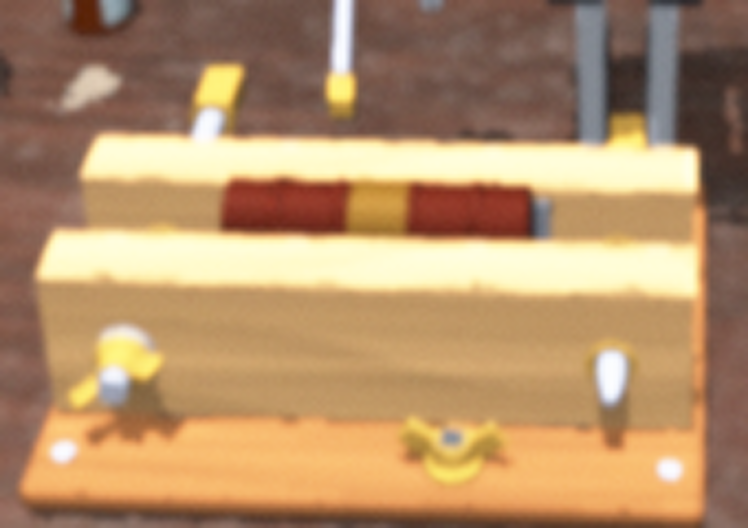

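View pics/w17.png

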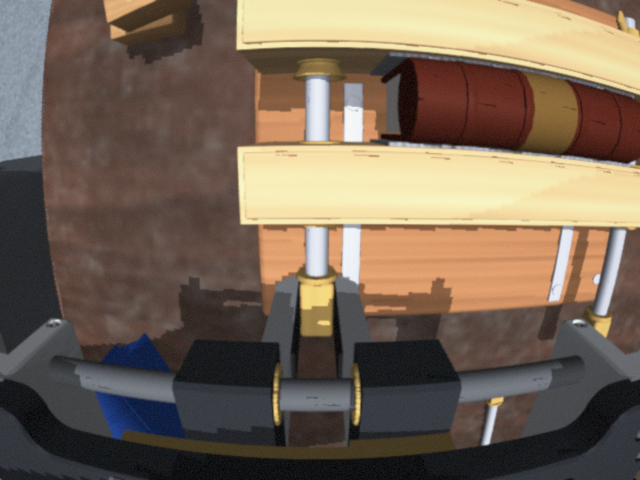

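```bash
python3 - <<'E'
from ins import *
st=read_state(); t=cv2.imread('pics/w17.png'); g=t[:,:,0].astype(int)
v=t[:,:,2].astype(int)
for u in (265,285,300,345,360,380,420):
    col=cv2.GaussianBlur(t,(3,3),0)[:240,u].astype(int); sat=(col.sum(1)>520)
    e=np.nonzero(np.diff(sat.astype(int)))[0]; 
    print(u,[(int(k),float(pc(wrist_onz(st,[(u,k+1)],.082))[0,1].round(4))) for k in e])
print('collar front',[pc(wrist_onz(st,[(317,r)],.056))[0,1].round(4) for r in (272,275,278)])
print(t[262:284,317].tolist())
E
python3 -c "
import cv2;t=cv2.imread('pics/w17.png');cv2.imwrite('pics/c18.png',cv2.resize(t[30:290,240:400],None,fx=3,fy=2.3,interpolation=cv2.INTER_CUBIC))"
```

```text
265 [(40, 0.0571), (42, 0.0563), (47, 0.0544), (146, 0.018), (223, -0.0106)]
285 [(46, 0.0545), (145, 0.0183), (223, -0.0106)]
300 [(39, 0.0571), (40, 0.0567), (46, 0.0544), (145, 0.0182), (223, -0.0106)]
345 [(39, 0.0572), (41, 0.0564), (46, 0.0545), (105, 0.0327), (141, 0.0197), (145, 0.0183), (224, -0.011), (226, -0.0117)]
360 [(46, 0.0547), (106, 0.0325), (141, 0.0198), (145, 0.0183), (223, -0.0106), (228, -0.0125)]
380 [(47, 0.0546), (146, 0.0181), (223, -0.0105)]
420 [(44, 0.057), (45, 0.0566), (50, 0.0546), (144, 0.0194), (223, -0.0104)]
collar front [np.float64(-0.04), np.float64(-0.0415), np.float64(-0.0431)]
[[243, 236, 231], [243, 234, 230], [244, 236, 232], [243, 234, 229], [243, 234, 229], [243, 234, 230], [244, 234, 231], [244, 235, 231], [244, 234, 230], [244, 235, 231], [244, 233, 230], [243, 234, 230], [241, 231, 227], [223, 215, 211], [157, 158, 163], [82, 100, 114], [48, 78, 97], [73, 125, 154], [108, 184, 223], [122, 207, 239], [122, 207, 239], [120, 203, 236]]
```

View pics/c18.png

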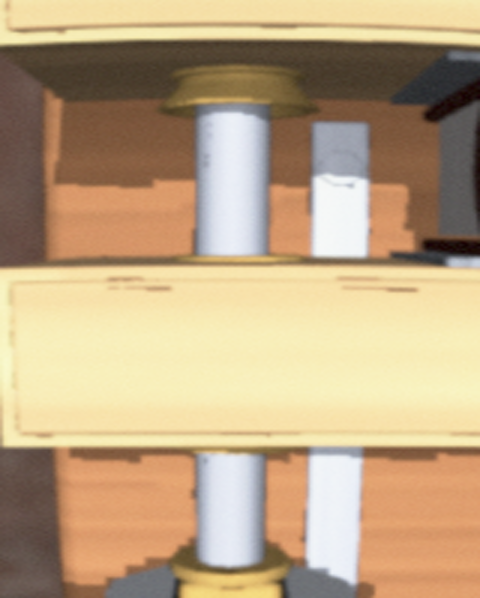

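```bash
python3 - <<'E'
from ins import *
rep('final'); finish_job()
E
```

```text
final 34.43 pos [-0.0894 -0.0586  0.0064] F 2.25 1.06 0.91 w 0.0158 T [ 0.12 -0.27 -0.07]
the job is handed in; nothing more can be done
```

The job is handed in at about 34 s. The book is held between the cheeks, and the tie rod runs through both bushings with the gripper still holding its head. The finish call gives no verdict.

- **Press:** I pushed the sliding cheek until the force reached about 11 N. It then sprang back slightly when I let go.
    - The last wrist view gives a slide of about 0.0507 m, or about 0.0505 m with a small scale correction. The earlier top view also gave about 0.0505 m.
    - A coarser top view at the end read about 0.0503 m. The book is therefore near the low end of the snug range (0.0505 to 0.054 m), possibly a hair under.
    - The book is upright.
- **First grasp:** It missed, because the fingertips sit about 27 mm above the stated TCP. The rod did not move. I saw the offset in the side and wrist views, and the second grasp lower down held (grip width about 15.5 mm).
- **Rod:** It went through both bushings with no more than about 2.5 N of side force.
- **Nose:** It stands about 21 mm out of the far side. The cameras differ here: side about 18 mm, top about 22 mm, wrist and arm position about 22 mm.
- **Left alone:** The wing nut looked unmoved in the last side view and the brush in the last view that showed it. I did not measure either again at the end.

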